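# Mix a sample vial and hold it in the reader's beam at the click

### The job

Take the orange-capped vial, press it down on the blue mixer's rubber pad until the pad is fully down and keep it there about one second, then stand it fully home in the black well of the reader's slide and let go of it. Only then take the slide by its red knob and push it towards the grey reading head until the ball detent clicks into the notch beside the vial, and finish there still gripping the knob, with the slide at rest in its notch. Keep the vial upright all the way and leave the other vials and the white jar alone.

Things in the scene. Friction and masses are not known exactly. Their poses are not given: they have to be found in the camera images.
- vial_center (a point): centre of the orange-capped amber vial to be handled: upright cylinder 28 mm in diameter, 72 mm tall, 60 g nominal; this point lies on its axis 36 mm above its flat bottom; z points to its cap. It starts standing on the bench
- vial: the same orange-capped vial; origin at the centre of its bottom
- pad_top (a point): centre of the top of the mixer's black rubber pad, a flat disc 54 mm in diameter, on a blue housing (170 x 120 mm) with a grey collar 68 mm in diameter round the pad, 14 mm below its raised top; the raised pad top is 89 mm above the bench and this point moves down with it
- mixer_pad (a joint): how far the sprung pad is pressed down: 0 m raised, 0.008 m fully down. It starts to give at about 2.7 N, needs about 7.5 N to be fully down, then meets a hard stop; it springs back up
- slide: the reader's sample slide: aluminium plate 60 x 235 mm, 12 mm thick, on a level rail, with well block and knob. Its origin is on the plate's underside, 30 mm above the bench, below the well's centre. It moves only along its own y axis; +y is towards (and through) the reading head. It slides with about 1 to 2 N of drag, and 25 mm or more beyond the notch before its end stop
- well_floor (a point): centre of the floor of the slide's round well, 44 mm above the bench. The hole is 32 mm in diameter and 18 mm deep with a 3 mm chamfered mouth, in a black block 50 x 50 mm whose top is 62 mm above the bench; axes as slide
- slide_knob (a point): middle of the slide's upright red knob, a round post 20 mm in diameter whose top is 90 mm above the bench; this point is on its axis 66 mm above the bench, 24 mm above the plate and 24 mm below the knob's top. It lies 90 mm behind (slide's -y) the well's centre. Axes as slide
- slide_notch (a point): the notch, a 9 mm wide gap in the slide plate's +x edge beside the well; this point is the middle of its mouth. Axes as slide
- detent (a point): where the sprung 12 mm ball bears on the slide's +x edge; axes parallel to the slide's. slide_notch starts 60 to 115 mm short of it; in the notch the difference along y is 0. There the ball drops 2 mm: the force along the rail falls, drawing the slide in the last 4 mm, then rises to about 7 N some 2 mm past the middle if pushed on, and beyond that it lets go; let loose there it is drawn to within 2 mm
- head: the reading head the slide runs through: two grey blocks, each 28 mm across the rail and 36 mm along it, tops 98 mm above the bench with yellow centre lines, inner faces 39 mm either side of the slide's middle line; the vial passes between them. Origin midway between them, 26 mm above the bench, level with detent along the rail; axes as slide
- vial_white: bystander: white-capped vial of the same size; origin at the centre of its bottom
- vial_blue: bystander: blue-capped vial of the same size; origin at the centre of its bottom
- jar: bystander: white jar 68 mm in diameter, 75 mm tall; origin at the centre of its bottom
There are look-alikes about, which are no part of the job. What is shaped like the vial but green or purple is not meant.

How it is judged:
By the outcome, as a careful person would: the job done as asked, in the order asked, and still so for the second after the job is handed in, while the arm keeps its last pose, push and grip.
It also fails if it takes over 61 s, if anything falls off the work surface, if the arm or the gripper's body presses on something with over 40 N, if the wrist force passes 120 N, or if a joint passes its speed limit or range.

### The arm

A 6-joint arm with a two-finger parallel gripper is mounted at the origin on the work surface. World frame = base frame: x ahead of the robot, y to its left, z up, the work surface at z = 0. Lengths are in mm, angles in rad, forces in N, time in s.
With the tool pointing down it reaches from about 400 to 925 mm from the base axis. Payload 12.5 kg.
Tool frame: the origin (TCP) lies at the very end of the fingers, on their centre line; the grasp point (between the pads) lies 19 mm behind it (env.grasp_offset is the distance from the TCP to the grasp point, in mm); z points along the fingers, y is the direction in which the jaws open and shut (so a half turn about z gives the same grasp; the last joint's range is limited). The gripper opens to 95 mm and grips with 3 to 60 N. Pads are 20 mm wide; open, the fingers measure 119 mm over their backs; the gripper's body (75 mm by 180 mm) begins 59 mm behind the grasp point.
Start: joints at [1.117, 0.491, 1.559, -0, 1.092, -0.106], TCP at [213.004, 587.605, 187.461] pointing down, gripper open.
Joint ranges: [-3.1, 3.1], [-0.84, 2.19], [0.05, 2.79], [-1.13, 4.28], [0.06, 2.93], [-2.69, 2.69]. Speed limits (rad/s): [2.22, 2.22, 2.79, 3.14, 3.14, 3.14].

### API

Orientations are given as [roll, pitch, yaw] about the fixed x, y, z axes, in that order (R = Rz(yaw) Ry(pitch) Rx(roll)).
In Python, from cell import env gives the robot as it stands. The module is installed in compiled form; this text tells all that it offers.
- The arm moves only by the shell command python3 -m pendant 'ROWS'. ROWS is JSON, one flat list of numbers, 5 for each row, row after row: the shift along the tool's x, y, z as a fraction of full scale, then the turn about the tool's z as a fraction of full scale, then the gripper's target within -1 to 1 (shut at 1, half-way at 0, fully open at -1). In form: [x, y, z, turn, grip, x, y, z, turn, grip, ...]. A call has 1 to 10 rows; each row shifts and turns the commanded pose from where the row before left it, along the tool's axes as they then stand; what a row does not reach is not made up. Full scale, the value 1, is 0.4 m for a shift and 180 degrees for a turn. A row lasts 1/8 s, in which the tool goes at most 62.5 mm and 10.7 degrees, less where a joint would pass 70% of its speed; a pose out of reach is approached as far as the arm can. A call with a number of a shift or a turn outside -1 to 1 is refused whole. A call with a gripper value outside its range is refused whole. The fingers move at their own pace and stop on an object; the grip force is fixed at half the most. Time passes only in rows, so rows that do not move let the fingers close. It gives the time, the measured TCP pose, the force and the opening at its end, in the units of the state.
- env.state(): the state, without advancing time (a new reading comes with each control period).
- env.read_camera(name): name is "side" or "top"; returns the picture (400x640x3 uint8, red, green, blue); there is no depth.
- env.camera_model(name): a dict with "fx", "fy", "cx", "cy" (pixels), "view" (4x4, takes a point from world to camera coordinates). Camera axes: x right, y down, z forward; pixel columns grow to the right and rows downward; lengths in mm; the calibration is good to about 2 mm. A picture is of the moment at which its call begins. camera_model takes no time and is no camera call.
- env.job_done(): hands the job in, once; it reports no verdict.
Trained networks look in the newest picture that a camera, given by its name, has taken for a name from the list of things; names that differ only in an ending like _2 or _b are one class to them, and where a whole thing is asked for, a point or a joint stands for the part that bears it (a point fixed in the world has none). Each returns a list of dicts, best first, with "confidence" (0 to 1); they miss things now and then, are a little off and sometimes report something else, mostly with a low value. They report only what shows in the picture. A call takes as long as a camera call. They do not tell look-alikes from the thing itself.
- env.masks_of(thing, camera): "region" (400x640 bool, what is visible of it).
- env.landmark_of(thing, camera): "xyz" ([x, y, z] in mm, in world coordinates, good to about 4 mm: a listed point, or the origin of a listed thing).
The state is a dict: "t": time; "joints": joint angles; "qvel": joint speeds; "tau": joint torques, N m; "eef_pos": TCP position; "tcp_rot": TCP orientation; "ft_force": force on the tool from outside, world axes, zero at the start; "moment": the same for the moment, N m; "opening": opening from 0.0 (shut) to 1.0 (fully open).
Only numpy, scipy, OpenCV 4.12 (cv2) and the standard library are available. Lean on these libraries where they do the work, as an engineer would, in place of code of your own. Each camera call takes 0.05 s, during which the arm holds its last target.

## Working session

There is one attempt and no reset: what is moved stays moved. The work goes in short steps, Python scripts to look and compute and a shell command to move; the robot and the scene stay as the last step left them, time stands still between calls to the robot, and variables do not carry over. Pictures are saved under pics/ and viewed, and the job is handed in when it is done.

```bash
mkdir -p pics
python3 - <<'E'
from cell import env
import cv2
for n in("side","top"):
    im=env.read_camera(n); cv2.imwrite(f"pics/{n}0.png",im[:,:,::-1])
    m=env.camera_model(n); print(n,m)
s=env.state(); print(s, env.grasp_offset)
E
```

```text
side {'fx': 432.0473956537656, 'fy': 432.0473956537656, 'cx': 317.3007915230422, 'cy': 201.21597025749938, 'view': array([[-9.90428829e-01, -1.36383226e-01,  2.12214520e-02,
         5.68881239e+02],
       [-8.72110143e-02,  4.99192451e-01, -8.62091141e-01,
         1.15980645e+02],
       [ 1.06981183e-01, -8.55690664e-01, -5.06308714e-01,
         1.14404281e+03],
       [ 0.00000000e+00,  0.00000000e+00,  0.00000000e+00,
         1.00000000e+00]])}
top {'fx': 490.52210554414563, 'fy': 490.52210554414563, 'cx': 327.88420522964935, 'cy': 202.2739601164323, 'view': array([[-1.27670897e-02, -9.99845922e-01,  1.20471430e-02,
         1.68347507e+01],
       [-9.97555871e-01,  1.19082608e-02, -6.88511213e-02,
         5.74486846e+02],
       [ 6.86970523e-02, -1.28967267e-02, -9.97554204e-01,
         1.41011944e+03],
       [ 0.00000000e+00,  0.00000000e+00,  0.00000000e+00,
         1.00000000e+00]])}
{'t': 0.1, 'joints': array([ 1.11742564e+00,  4.91477486e-01,  1.55940161e+00, -3.26124642e-05,
        1.09170359e+00, -1.05586784e-01]), 'qvel': array([ 0.00085432, -0.00362368, -0.00214461, -0.00077487, -0.0015834 ,
        0.00125569]), 'tau': array([ 2.95050217e-03, -6.13623118e+01, -2.58605164e+01,  6.93787658e-02,
        4.70913586e-02, -7.29213502e-05]), 'eef_pos': array([212.87830569, 587.3627149 , 186.92922719]), 'tcp_rot': array([-3.14060508e+00, -7.55761734e-05,  2.79382376e+00]), 'ft_force': array([0.1337528 , 0.06445401, 0.81101839]), 'moment': array([-0.01676688,  0.03217804, -0.06721567]), 'opening': 1.000664810154251} 18.8
```

View pics/side0.png

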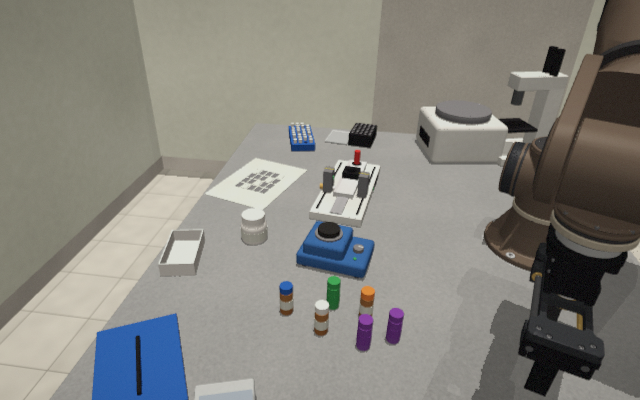

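View pics/top0.png

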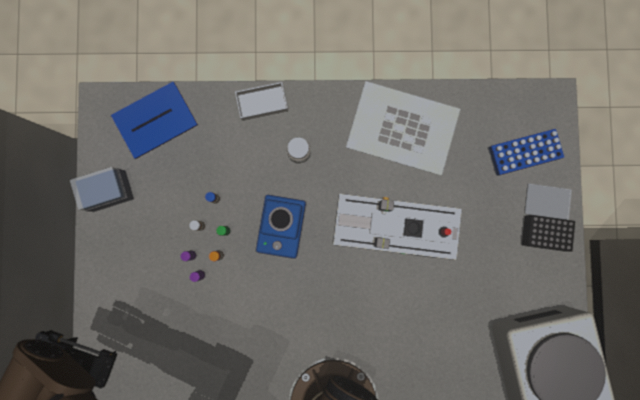

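The side picture shows these vial shapes:

| Cap | Side pixel | Top pixel |
|---|---|---|
| Orange | (367,300) | (215,256) |
| Blue | (286,298) | (211,197) |
| White | (321,317) | (195,226) |
| Green | (333,292) | (222,231) |
| Purple | (365,330) | (187,256) |
| Purple | (396,325) | (196,276) |

The orange one is wanted. The mixer is at top (280,228), and the reader slide has its well at (413,228) and its knob at (446,232).

```bash
cat > h.py <<'E'
from cell import env
import numpy as np, cv2
def proj(n,p):
    m=env.camera_model(n); c=m["view"]@np.r_[p,1]
    return np.array([m["fx"]*c[0]/c[2]+m["cx"], m["fy"]*c[1]/c[2]+m["cy"]])
def back(n,uv,z):
    m=env.camera_model(n); V=m["view"]; R=V[:3,:3]; t=V[:3,3]
    o=-R.T@t; d=R.T@np.array([(uv[0]-m["cx"])/m["fx"],(uv[1]-m["cy"])/m["fy"],1])
    return o+d*(z-o[2])/d[2]
E
python3 - <<'E'
from h import *
np.set_printoptions(precision=1,suppress=True)
ims={n:env.read_camera(n) for n in("side","top")}
for th in["vial_center","pad_top","well_floor","slide_knob","slide_notch","detent","head","slide","vial_white","vial_blue","jar"]:
    for n in("side","top"):
        r=env.landmark_of(th,n)
        print(th,n,[(round(d["confidence"],2),np.array(d["xyz"]),proj(n,np.array(d["xyz"]))) for d in r[:4 if "vial" in th else 1]])
c=cv2.resize(ims["side"][240:360,260:420],None,fx=4,fy=4,interpolation=cv2.INTER_CUBIC)
cv2.imwrite("pics/c1.png",c[:,:,::-1])
c=cv2.resize(ims["top"][180:280,170:310],None,fx=5,fy=5,interpolation=cv2.INTER_CUBIC)
cv2.imwrite("pics/c2.png",c[:,:,::-1])
c=cv2.resize(ims["top"][180:270,325:470],None,fx=5,fy=5,interpolation=cv2.INTER_CUBIC)
cv2.imwrite("pics/c3.png",c[:,:,::-1])
E
```

```text
vial_center side [(0.87, array([432.5, 408.3,  37.4]), array([362.3, 332.5])), (0.84, array([430.3, 324.2,  36.3]), array([365.3, 302.2])), (0.71, array([371.8, 383.7,  37.3]), array([394.3, 326.7])), (0.66, array([500.9, 308.7,  32.2]), array([332.1, 294.8]))]
vial_center top [(0.54, array([371.6, 382.9,  32.5]), array([198. , 274.6])), (0.51, array([428.4, 326. ,  36.1]), array([217.8, 254.3])), (0.48, array([495. , 310.7,  38.7]), array([223. , 230.9])), (0.43, array([428.6, 409.7,  33.9]), array([188.5, 254.6]))]
pad_top side [(0.8, array([534.7, 142.7,  89.1]), array([326.4, 227.9]))]
pad_top top [(0.87, array([527.8, 140.7,  86.3]), array([281.1, 218.1]))]
well_floor side [(0.92, array([ 497.3, -233.8,   40.5]), array([351.5, 176.4]))]
well_floor top [(0.85, array([ 499. , -232.1,   46.3]), array([413., 227.]))]
slide_knob side [(0.68, array([ 487.7, -324.7,   64.8]), array([356.7, 157.9]))]
slide_knob top [(0.7, array([ 490.9, -325.3,   64.6]), array([447.2, 229.4]))]
slide_notch side [(0.71, array([ 500.9, -232.4,   30. ]), array([350.2, 179.5]))]
slide_notch top [(0.73, arra
[... 315 characters left out ...]
48.3,   25.3]), array([382.7, 223.4]))]
slide side [(0.71, array([ 497.6, -235.5,   27. ]), array([351.2, 179.9]))]
slide top [(0.83, array([ 499.5, -233.1,   30.2]), array([412.3, 227. ]))]
vial_white side [(0.84, array([510.6, 385.2,  -2.7]), array([322.6, 333.3]))]
vial_white top [(0.71, array([513.4, 382.8,  -1.1]), array([201.1, 225.1]))]
vial_blue side [(0.92, array([595.2, 341.7,   1.8]), array([285.6, 311.3]))]
vial_blue top [(0.71, array([590.7, 343.3,  -0.4]), array([214.6, 198.7])), (0.68, array([732.6,  91.9,  -2.5]), array([299.6, 150.2]))]
jar side [(0.55, array([729.2,  94. ,  -1. ]), array([254.4, 239.1]))]
jar top [(0.94, array([731. ,  89.6,  -2.9]), array([300.3, 150.8]))]
```

View pics/c1.png

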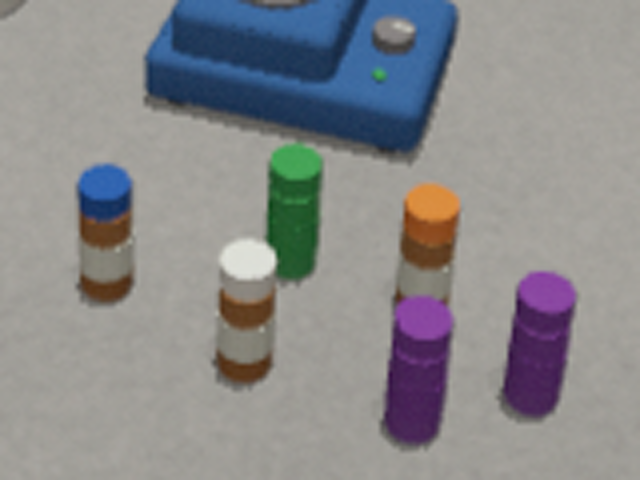

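View pics/c2.png

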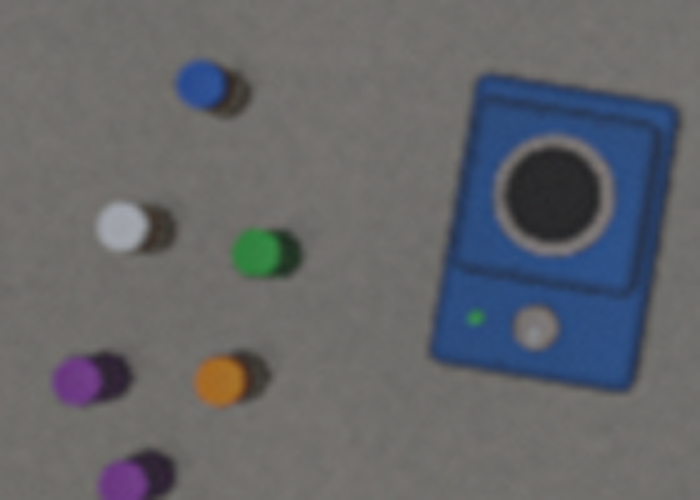

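View pics/c3.png

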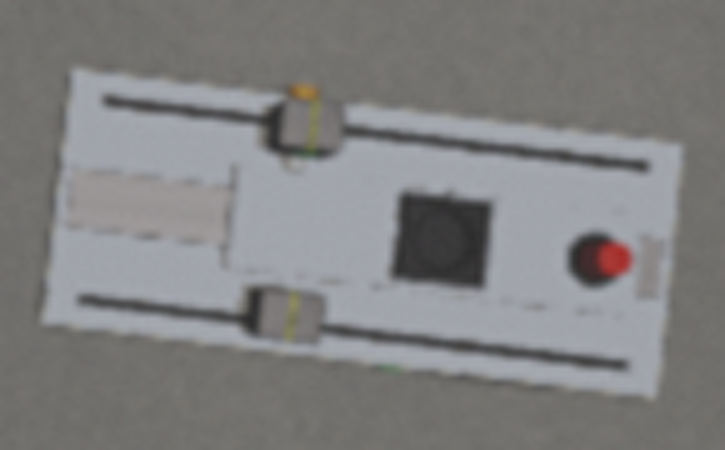

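The crops confirm the orange cap over an amber body, at side (365,300) and top (214,256). No other vial is orange. Next I refine the positions by segmentation and line fits.

Run:
```python
from h import *
np.set_printoptions(precision=1,suppress=True)
top=cv2.imread("pics/top0.png")[:,:,::-1]; side=cv2.imread("pics/side0.png")[:,:,::-1]
def seg(im,box,f):
    x0,y0,x1,y1=box; c=im[y0:y1,x0:x1].astype(int); R,G,B=c[...,0],c[...,1],c[...,2]
    m=f(R,G,B).astype(np.uint8); n,l,st,ce=cv2.connectedComponentsWithStats(m)
    i=1+np.argmax(st[1:,4]); return ce[i]+[x0,y0],st[i]+[x0,y0,0,0,0]
for nm,im,box,f,z in[
 ("orange",top,(200,240,230,270),lambda R,G,B:R-B>60,72),
 ("pad",top,(265,203,296,235),lambda R,G,B:(R+G+B<170)&(B-R<15),89),
 ("wellblock",top,(395,212,430,245),lambda R,G,B:R+G+B<230,62),
 ("knob",top,(435,220,460,243),lambda R,G,B:R-B>60,90),
 ("orange",side,(355,280,380,305),lambda R,G,B:R-B>90,None),
 ("padS",side,(313,218,345,243),lambda R,G,B:(R+G+B<150)&(B-R<15),89),
 ("knobS",side,(345,145,370,168),lambda R,G,B:R-B>60,None)]:
    c,s=seg(im,box,f); print(nm,c,s,back("top" if im is top else "side",c,z) if z else "")
# predicted vs
for p in[(430,325,72),(497,-233,62),(490,-324,90),(531,141,89)]: print(p,proj("top",np.array(p)),proj("side",np.array(p)))
# rail black lines, crop px ->image
for a in[(105,100),(648,166),(82,300),(627,365)]:
    print(back("top",((a[0]+.5)/5-.5+325,(a[1]+.5)/5-.5+180),26))
for n in("side","top"):
  for th in("well_floor","pad_top","slide_knob","vial_center"):
    r=env.masks_of(th,n)
    for d in r[:2]:
      ys,xs=np.nonzero(d["region"]); print(n,th,round(d["confidence"],2),xs.min(),xs.max(),ys.min(),ys.max())
c=cv2.resize(side[140:230,290:400],None,fx=6,fy=6,interpolation=cv2.INTER_CUBIC)
cv2.imwrite("pics/c4.png",c[:,:,::-1])
```

```text
orange [213.6 255.8] [209 251  10  10  82] [425.8 329.9  72. ]
pad [280.2 218.6] [272 210  18  18 255] [526.3 143.   89. ]
wellblock [412.9 227.6] [404 219  19  18 281] [ 497.3 -228.8   62. ]
knob [447.4 231.3] [445 229   6   6  32] [ 485.2 -319.1   90. ]
orange [367.2 293. ] [361 286  14  15 168] 
padS [328.3 229.8] [318 222  22  16 283] [529.1 150.   89. ]
knobS [356.7 156.7] [354 150   7  15  76] 
(430, 325, 72) [215.4 254.2] [366.7 289.4]
(497, -233, 62) [414.3 227.6] [352.  170.5]
(490, -324, 90) [449.1 229.6] [356.5 151. ]
(531, 141, 89) [280.9 216.9] [328.  227.6]
[581.4 -41.7  26. ]
[ 539.2 -357.    26. ]
[465.7 -26.7  26. ]
[ 424.2 -341.3   26. ]
side well_floor 0.68 333 365 151 198
side pad_top 0.66 318 340 222 238
side pad_top 0.4 314 328 300 334
side slide_knob 0.64 333 365 151 196
side vial_center 0.91 356 373 315 350
side vial_center 0.72 327 340 276 308
top well_floor 0.6 369 452 213 243
top pad_top 0.61 189 204 221 230
top pad_top 0.54 270 288 210 228
top slide_knob 0.7 370 452 213 243
top vial_center 0.7 190 203 272 281
top vial_center 0.59 180 195 251 261
```

View pics/c4.png

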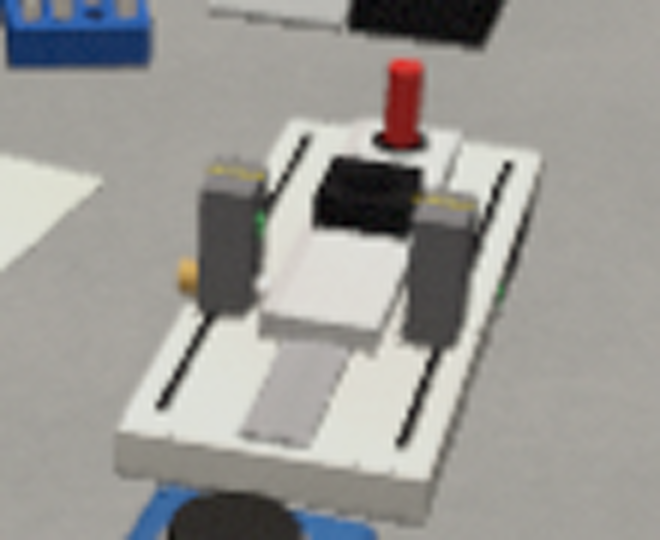

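The knob and well agree: they measure 90 mm apart along the fitted rail direction, yaw ≈ -0.133. Next I move above the vial. The jaw direction of 70° already misses the neighbouring vials.

```bash
python3 -m pendant '[-0.12,-0.071,0.03,0,-0.3,-0.12,-0.071,0.03,0,-0.3,-0.12,-0.071,0.03,0,-0.3,-0.12,-0.071,0.03,0,-0.3,-0.12,-0.071,0.03,0,-0.3,-0.12,-0.071,0.03,0,-0.3,0,0,0,0,-0.3]'
cat > go.py <<'E'
from h import *
import sys
# go.py x y z jawangle_deg : print needed tool shifts/turn
s=env.state(); p=s["eef_pos"]; yaw=s["tcp_rot"][2]
t=np.array(list(map(float,sys.argv[1:4]))); d=t-p
tx=np.array([np.cos(yaw),np.sin(yaw)]); ty=np.array([np.sin(yaw),-np.cos(yaw)])
jaw=np.degrees(np.arctan2(ty[1],ty[0]))
print("t",round(s["t"],2),"pos",p.round(1),"rpy",s["tcp_rot"].round(3),"jaw",jaw.round(2),"F",s["ft_force"].round(1),"op",round(s["opening"],3))
print("shift frac x,y,z",((d[:2]@tx)/400).round(4),((d[:2]@ty)/400).round(4),(-d[2]/400).round(4), "dist",np.linalg.norm(d).round(1))
if len(sys.argv)>4:
    a=float(sys.argv[4])-jaw; a=(a+90)%180-90; print("turn (tool z down => neg of world)",(-a/180).__round__(4))
E
python3 go.py 426 329.5 29
python3 - <<'E'
from h import *
for n,b in(("side",(240,260,480,400)),("top",(150,170,310,300))):
    im=env.read_camera(n);x0,y0,x1,y1=b
    c=cv2.resize(im[y0:y1,x0:x1],None,fx=3.3,fy=3.3,interpolation=cv2.INTER_CUBIC);cv2.imwrite(f"pics/a_{n}.png",c[:,:,::-1])
E
```

```text
t: 2.58
eef_pos: [427.5, 326.6, 114.7]
tcp_rot: [-3.141, -0.001, 2.789]
ft_force: [0.5, 0.1, -1.1]
opening: 0.648
t 2.58 pos [427.5 326.6 114.7] rpy [-3.141e+00 -1.000e-03  2.789e+00] jaw 69.82 F [ 0.5  0.1 -1.1] op 0.648
shift frac x,y,z 0.0059 0.0055 0.2143 dist 85.8
```

View pics/a_side.png

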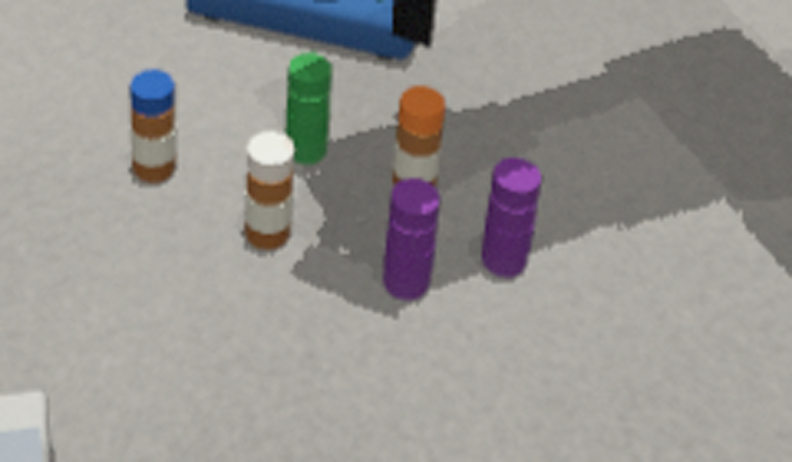

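View pics/a_top.png

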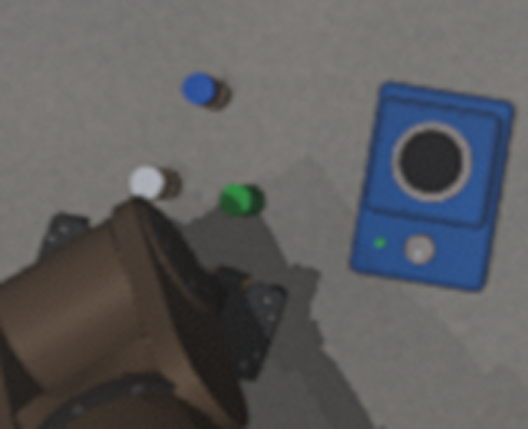

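The side crop shows the orange vial at (367,300), clear below the fingers. The top view is blocked by the arm. I shift slightly and descend.

```bash
python3 -m pendant '[0.006,0.005,0.05,0,-0.3,0,0,0.1,0,-0.3,0,0,0.03,0,-0.3,0,0,0,0,-0.3]'
python3 go.py 426 329.5 29
python3 - <<'E'
from h import *
im=env.read_camera("side")
c=cv2.resize(im[180:360,280:450],None,fx=3.3,fy=3.3,interpolation=cv2.INTER_CUBIC);cv2.imwrite(f"pics/b_side.png",c[:,:,::-1])
E
```

```text
t: 3.18
eef_pos: [423.6, 332.6, 43.5]
tcp_rot: [-3.141, -0.001, 2.795]
ft_force: [0.5, -0.4, 0.1]
opening: 0.65
t 3.17 pos [423.6 332.6  43.5] rpy [-3.141e+00 -1.000e-03  2.795e+00] jaw 70.14 F [ 0.5 -0.4  0.1] op 0.65
shift frac x,y,z -0.0082 -0.0052 0.0361 dist 15.0
```

View pics/b_side.png

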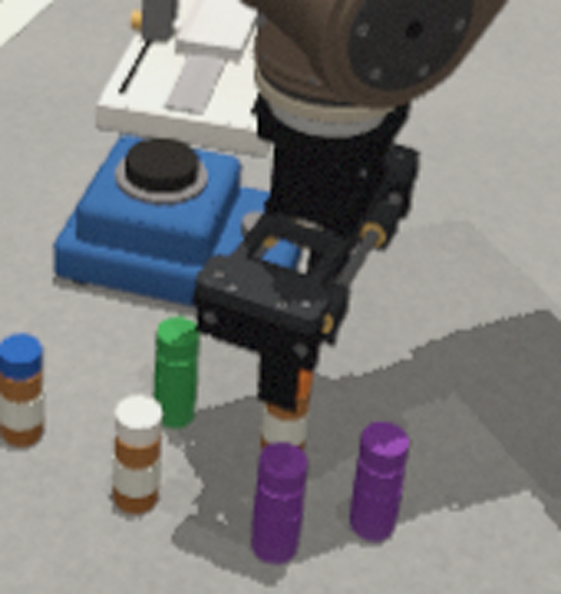

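Run:
```python
from h import *
for p in[(423.6+10.9,332.6+30,50),(426,329.5,36),(423.6,332.6,36),(426,329.5,72)]:
    print(p,(proj("side",np.array(p))-[280,180])*3.3)
```

```text
(434.5, 362.6, 50) [273.43077445 430.21368976]
(426, 329.5, 36) [287.85400896 410.2897012 ]
(423.6, 332.6, 36) [291.53761498 414.23178195]
(426, 329.5, 72) [292.55132804 366.61897387]
```

```bash
python3 -m pendant '[-0.007,-0.004,0.018,0,-0.3,0,0,0.018,0,-0.3,0,0,0,0,-0.3,0,0,0,0,1,0,0,0,0,1,0,0,0,0,1,0,0,0,0,1,0,0,0,0,1]'
python3 go.py 426 329.5 29
python3 - <<'E'
from h import *
im=env.read_camera("side")
c=cv2.resize(im[180:360,280:450],None,fx=3.3,fy=3.3,interpolation=cv2.INTER_CUBIC);cv2.imwrite(f"pics/c_side.png",c[:,:,::-1])
E
```

```text
t: 4.22
eef_pos: [426.2, 329.5, 29.1]
tcp_rot: [3.141, 0.0, 2.794]
ft_force: [-0.2, -1.1, 0.1]
opening: 0.285
t 4.22 pos [426.2 329.5  29.1] rpy [3.141 0.    2.794] jaw 70.07 F [-0.2 -1.1  0.1] op 0.285
shift frac x,y,z 0.0005 -0.0002 0.0003 dist 0.3
```

View pics/c_side.png

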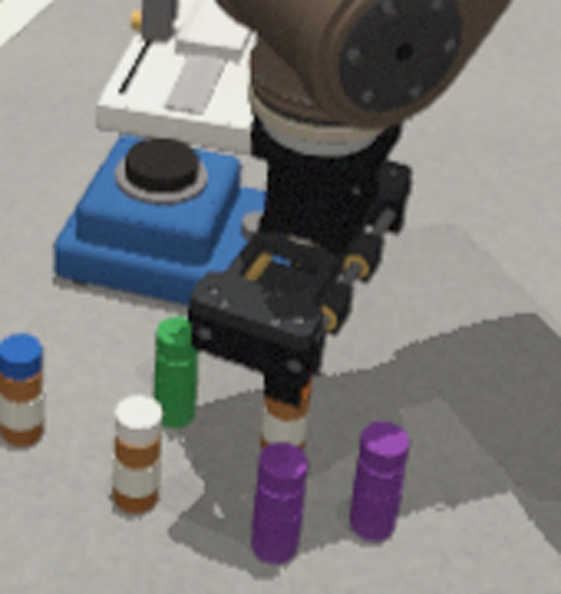

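The vial is gripped: the opening is 27 mm and the TCP is exactly on target. I lift, then turn the jaws to the slide's x axis.

```bash
python3 -m pendant '[0,0,-0.05,0,1,0,0,-0.1,0,1,0,0,-0.1,0.053,1,0,0,-0.06,0.055,1,0,0,0,0.055,1,0,0,0,0.055,1,0,0,0,0.055,1,0,0,0,0.055,1,0,0,0,0.055,1,0,0,0,0.048,1]'
python3 -m pendant '[0,0,0,0,1]'
python3 go.py 527.5 143.5 150 -7.6
python3 - <<'E'
from h import *
im=env.read_camera("side")
c=cv2.resize(im[130:350,220:450],None,fx=3.3,fy=2.7,interpolation=cv2.INTER_CUBIC);cv2.imwrite(f"pics/d_side.png",c[:,:,::-1])
E
```

```text
t: 5.52
eef_pos: [426.1, 329.4, 153.0]
tcp_rot: [-3.141, 0.0, 1.435]
ft_force: [0.5, 0.8, -0.8]
opening: 0.287
t: 5.65
eef_pos: [426.1, 329.4, 153.0]
tcp_rot: [-3.141, 0.0, 1.441]
ft_force: [1.1, 0.2, -0.9]
opening: 0.285
t 5.65 pos [426.1 329.4 153. ] rpy [-3.141  0.     1.441] jaw -7.45 F [ 1.1  0.2 -0.9] op 0.285
shift frac x,y,z -0.428 0.3116 0.0074 dist 211.8
turn (tool z down => neg of world) 0.0008
```

View pics/d_side.png

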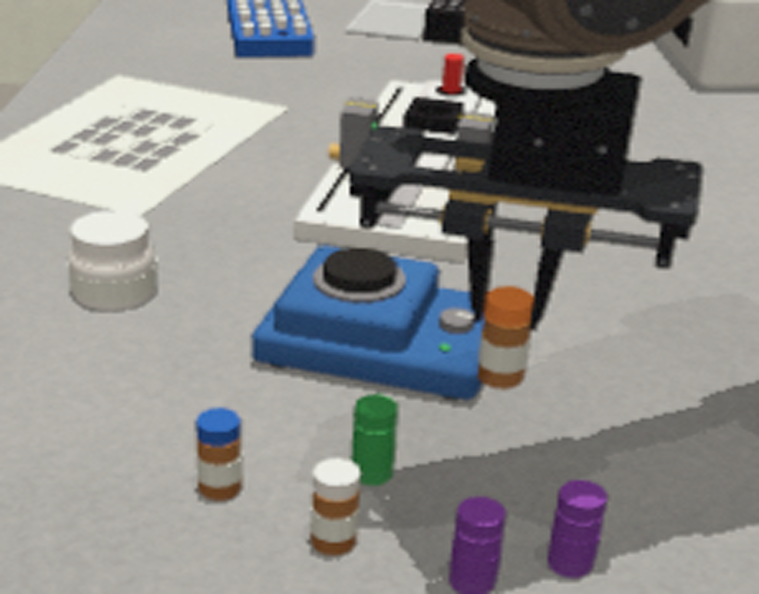

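The vial hangs upright in the jaws, with its cap at (375,242) full-frame. I move above the pad.

```bash
python3 - <<'E'
from h import *
for z in(124,160,196): print(z,(proj("side",np.array([426.1,329.4,z]))-[220,130])*[3.3,2.7])
E
python3 -m pendant '[-0.06,0.042,0,0,1,-0.1,0.073,0,0,1,-0.1,0.073,0,0,1,-0.1,0.073,0,0,1,-0.068,0.05,0,0,1,0,0,0,0,1,0,0,0,0,1]'
python3 go.py 527.5 143.5 130 -7.6
python3 - <<'E'
from h import *
im=env.read_camera("side")
c=cv2.resize(im[130:300,270:420],None,fx=4,fy=3.5,interpolation=cv2.INTER_CUBIC);cv2.imwrite(f"pics/e_side.png",c[:,:,::-1])
E
```

```text
124 [497.52992875 380.52599594]
160 [502.7372619  340.88613308]
196 [508.17937932 299.45901821]
t: 6.58
eef_pos: [526.8, 143.8, 152.9]
tcp_rot: [-3.141, -0.0, 1.441]
ft_force: [-0.2, -0.4, 0.2]
opening: 0.288
t 6.58 pos [526.8 143.8 152.9] rpy [-3.141 -0.     1.441] jaw -7.42 F [-0.2 -0.4  0.2] op 0.288
shift frac x,y,z -0.0006 0.0018 0.0574 dist 23.0
turn (tool z down => neg of world) 0.001
```

View pics/e_side.png

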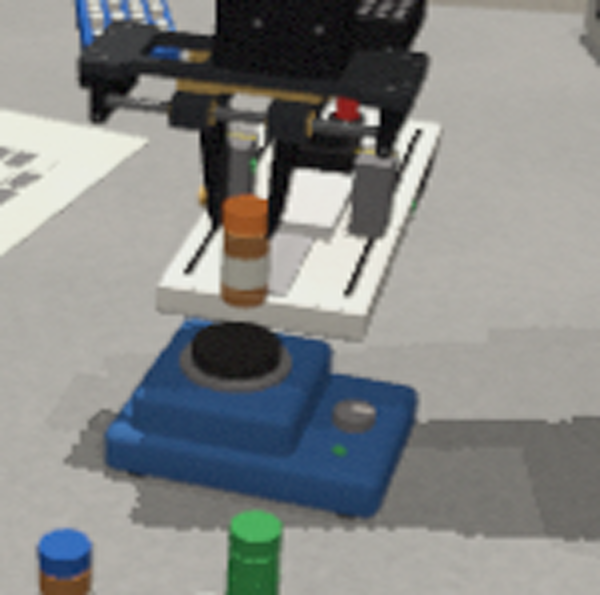

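The vial stands over the black pad (about (329,230) full-frame). Contact is expected at TCP z 118 and fully down at 110.

```bash
python3 -m pendant '[0,0,0.04,0,1,0,0,0.035,0,1,0,0,0.01,0,1,0,0,0,0,1]'; python3 -m pendant '[0,0,0.008,0,1,0,0,0.005,0,1]'; python3 -m pendant '[0,0,0.005,0,1,0,0,0.003,0,1]'
python3 go.py 527.5 143.5 110
```

```text
t: 7.12
eef_pos: [526.9, 143.6, 118.6]
tcp_rot: [-3.141, 0.0, 1.44]
ft_force: [0.3, 0.9, -0.6]
opening: 0.284
t: 7.38
eef_pos: [527.4, 143.6, 114.1]
tcp_rot: [3.141, -0.0, 1.44]
ft_force: [-1.5, 0.5, 4.1]
opening: 0.292
t: 7.62
eef_pos: [527.4, 143.6, 110.9]
tcp_rot: [3.141, -0.0, 1.44]
ft_force: [-1.0, 0.6, 6.5]
opening: 0.284
t 7.62 pos [527.4 143.6 110.9] rpy [ 3.141 -0.     1.44 ] jaw -7.51 F [-1.   0.6  6.5] op 0.284
shift frac x,y,z -0.0001 0.0002 0.0023 dist 0.9
```

```bash
python3 -m pendant '[0,0,0.003,0,1,0,0,0.002,0,1]'; python3 go.py 527.5 143.5 110
```

```text
t: 7.88
eef_pos: [527.6, 143.7, 109.8]
tcp_rot: [3.14, -0.001, 1.44]
ft_force: [-4.6, 0.0, 21.7]
opening: 0.285
t 7.88 pos [527.6 143.7 109.8] rpy [ 3.14e+00 -1.00e-03  1.44e+00] jaw -7.51 F [-4.6  0.  21.7] op 0.285
shift frac x,y,z -0.0004 -0.0002 -0.0004 dist 0.2
```

The force has jumped to 21.7 N, so the pad is on its hard stop. I hold for about 1 s.

```bash
python3 -m pendant '[0,0,0,0,1,0,0,0,0,1,0,0,0,0,1,0,0,0,0,1,0,0,0,0,1,0,0,0,0,1,0,0,0,0,1,0,0,0,0,1]'; python3 -m pendant '[0,0,-0.02,0,1,0,0,-0.06,0,1,0,0,-0.03,0,1,0,0,0,0,1]'
python3 go.py 497.3 -228.8 150 -7.6
python3 - <<'E'
from h import *
im=env.read_camera("side")
c=cv2.resize(im[130:300,270:420],None,fx=4,fy=3.5,interpolation=cv2.INTER_CUBIC);cv2.imwrite(f"pics/f_side.png",c[:,:,::-1])
p=env.state()["eef_pos"]
for z in(-29,43): print((proj("side",p+[0,0,z])-[270,130])*[4,3.5])
top=env.read_camera("top");c=cv2.resize(top[180:270,325:470],None,fx=5,fy=5,interpolation=cv2.INTER_CUBIC)
cv2.imwrite("pics/f_top.png",c[:,:,::-1])
E
```

```text
t: 8.88
eef_pos: [527.6, 143.6, 109.9]
tcp_rot: [3.14, -0.001, 1.44]
ft_force: [-3.8, 0.3, 15.7]
opening: 0.287
t: 9.38
eef_pos: [527.5, 143.5, 153.1]
tcp_rot: [3.14, -0.0, 1.44]
ft_force: [0.9, 1.1, -0.8]
opening: 0.286
t 9.38 pos [527.5 143.5 153.1] rpy [ 3.14 -0.    1.44] jaw -7.51 F [ 0.9  1.1 -0.8] op 0.286
shift frac x,y,z -0.9327 0.0469 0.0076 dist 373.5
turn (tool z down => neg of world) 0.0005
[240.10308206 301.79412245]
[244.6967114  207.85378495]
```

View pics/f_side.png

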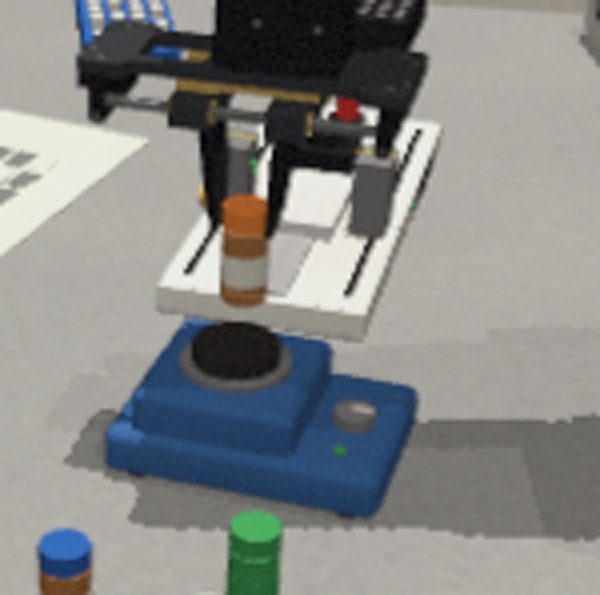

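View pics/f_top.png

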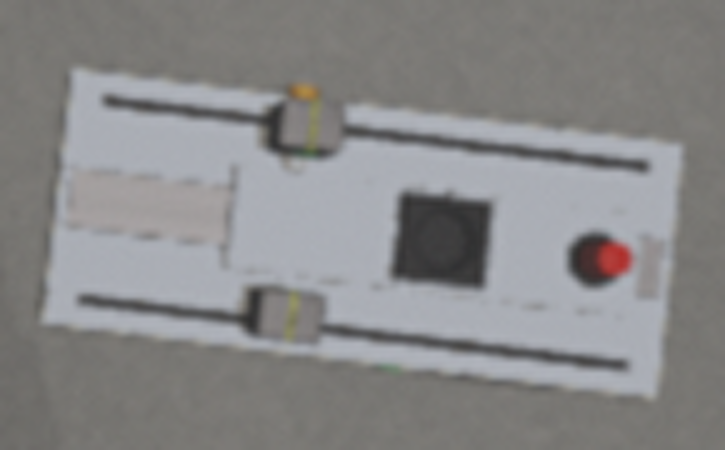

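The pad has sprung back and the vial sits unchanged in the jaws. Next I fit the well block's outline in both pictures, taking its visible side faces into account.

Run:
```python
from h import *
from scipy.optimize import minimize
np.set_printoptions(precision=2,suppress=True)
top=cv2.imread("pics/top0.png")[:,:,::-1]; side=cv2.imread("pics/side0.png")[:,:,::-1]
yaw=-0.133;ex=np.array([np.cos(yaw),np.sin(yaw),0]);ey=np.array([-np.sin(yaw),np.cos(yaw),0])
def blockpts(x,y): return [np.array([x,y,z])+a*ex+b*ey for z in(42,62) for a in(-25,25) for b in(-25,25)]
def cyl(r,z0,z1): return lambda x,y:[np.array([x+r*np.cos(t),y+r*np.sin(t),z]) for z in(z0,z1) for t in np.linspace(0,6.28,24)]
def hullmask(n,pts,sc=8):
    uv=np.array([proj(n,p) for p in pts]); h=cv2.convexHull((uv).astype(np.float32))
    mo=cv2.moments(h); return np.array([mo["m10"]/mo["m00"],mo["m01"]/mo["m00"]]),mo["m00"]
def blob(im,box,f):
    x0,y0,x1,y1=box;c=cv2.resize(im[y0:y1,x0:x1],None,fx=8,fy=8,interpolation=cv2.INTER_CUBIC).astype(int)
    m=f(c[...,0],c[...,1],c[...,2]).astype(np.uint8);n,l,st,ce=cv2.connectedComponentsWithStats(m)
    i=1+np.argmax(st[1:,4]);return (ce[i]+.5)/8-.5+[x0,y0],st[i,4]/64
red=lambda R,G,B:R-B>45
dark=lambda R,G,B:R+G+B<260
for nm,f,guess,B in[("block",blockpts,(497,-230),{"top":((395,212,430,245),dark),"side":((338,160,364,180),lambda R,G,B:R+G+B<200)}),
 ("pad",cyl(27,75,89),(527,143),{"top":((265,203,296,235),lambda R,G,B:(R+G+B<200)&(B-R<15))}),
 ("knob",cyl(10,46,90),(486,-320),{"top":((435,220,460,243),red),"side":((345,145,370,170),red)}),
 ("orangecap",cyl(14,54,72),(426,330),{"top":((200,240,230,270),lambda R,G,B:R-B>50),"side":((355,280,380,305),lambda R,G,B:R-B>80)})]:
    for n,(box,g) in B.items():
        im=top if n=="top" else side
        c,a=blob(im,box,g)
        r=minimize(lambda q:((hullmask(n,f(*q))[0]-c)**2).sum(),guess,method="Nelder-Mead")
        print(nm,n,c,"area",a,hullmask(n,f(*r.x))[1],"->",r.x)
y1=back("top",((313+.5)/5-.5+325,(125+.5)/5-.5+180),98);y2=back("top",((293+.5)/5-.5+325,(313+.5)/5-.5+180),98);print("head",y1,y2,(y1+y2)/2)
```

```text
block top [412.93 227.59] area 294.28125 336.0219348766841 -> [ 497.25 -230.65]
block side [350.9  172.46] area 179.859375 213.00116889714263 -> [ 500.18 -239.16]Traceback (most recent call last):
  File "<stdin>", line 24, in <module>
    res = _minimize_neldermead(fun, x0, args, callback, bounds=bounds,
                               **options)
    fxc = func(xc)
    fx = function(np.copy(x), *(wrapper_args + args))
  File "<stdin>", line 24, in <lambda>
  File "<stdin>", line 9, in hullmask
  File "h.py", line 4, in proj
    m=env.camera_model(n); c=m["view"]@np.r_[p,1]
ValueError: time passes only in moves, steps and waits
```

```bash
python3 - <<'E'
import pickle
from cell import env
pickle.dump({n:env.camera_model(n) for n in("side","top")},open("cam.pkl","wb"))
E
sed -i 's/^import numpy as np, cv2/import numpy as np, cv2, pickle\nCAM=pickle.load(open("\.\/cam.pkl","rb"))/; s/env.camera_model(n)/CAM[n]/' h.py
cat > fit.py <<'E'
from h import *
from scipy.optimize import minimize
np.set_printoptions(precision=2,suppress=True)
yaw=-0.133;ex=np.array([np.cos(yaw),np.sin(yaw),0]);ey=np.array([-np.sin(yaw),np.cos(yaw),0])
def blockpts(x,y): return [np.array([x,y,z])+a*ex+b*ey for z in(42,62) for a in(-25,25) for b in(-25,25)]
def cyl(r,z0,z1): return lambda x,y:[np.array([x+r*np.cos(t),y+r*np.sin(t),z]) for z in(z0,z1) for t in np.linspace(0,6.28,24)]
def hullmask(n,pts):
    uv=np.array([proj(n,p) for p in pts]); h=cv2.convexHull((uv).astype(np.float32))
    mo=cv2.moments(h); return np.array([mo["m10"]/mo["m00"],mo["m01"]/mo["m00"]]),mo["m00"]
def blob(im,box,f):
    x0,y0,x1,y1=box;c=cv2.resize(im[y0:y1,x0:x1],None,fx=8,fy=8,interpolation=cv2.INTER_CUBIC).astype(int)
    m=f(c[...,0],c[...,1],c[...,2]).astype(np.uint8);n,l,st,ce=cv2.connectedComponentsWithStats(m)
    i=1+np.argmax(st[1:,4]);return (ce[i]+.5)/8-.5+[x0,y0],st[i,4]/64
red=lambda R,G,B:R-B>45
dark=lambda R,G,B:R+G+B<300
E
python3 - <<'E'
from fit import *
top=cv2.imread("pics/top0.png")[:,:,::-1]; side=cv2.imread("pics/side0.png")[:,:,::-1]
for nm,f,guess,B in[("block",blockpts,(497,-230),{"top":((395,212,430,245),dark)}),
 ("pad",cyl(27,75,89),(527,143),{"top":((265,203,296,235),lambda R,G,B:(R+G+B<200)&(B-R<15))}),
 ("knob",cyl(10,46,90),(486,-320),{"top":((435,220,460,243),red),"side":((345,145,370,170),red)}),
 ("orangecap",cyl(14,54,72),(426,330),{"top":((200,240,230,270),lambda R,G,B:R-B>50),"side":((355,280,380,305),lambda R,G,B:R-B>80)})]:
    for n,(box,g) in B.items():
        im=top if n=="top" else side
        c,a=blob(im,box,g)
        r=minimize(lambda q:((hullmask(n,f(*q))[0]-c)**2).sum(),guess,method="Nelder-Mead")
        print(nm,n,c,"area",a,hullmask(n,f(*r.x))[1],"->",r.x)
y1=back("top",((313+.5)/5-.5+325,(125+.5)/5-.5+180),98);y2=back("top",((293+.5)/5-.5+325,(313+.5)/5-.5+180),98);print("head",y1,y2,(y1+y2)/2)
E
```

```text
block top [412.92 227.6 ] area 312.03125 336.018777055433 -> [ 497.24 -230.62]
pad top [280.12 218.5 ] area 268.453125 302.6551556936465 -> [526.74 143.63]
knob top [447.24 231.32] area 39.984375 67.4610638434533 -> [ 485.4 -324. ]
knob side [356.73 156.5 ] area 84.953125 83.8823867929168 -> [ 488.09 -328.57]
orangecap top [213.73 255.79] area 86.328125 92.70273226080462 -> [425.48 331.42]
orangecap side [367.29 293.11] area 173.21875 193.96448689885437 -> [428.17 325.71]
head [ 560.88 -152.76   98.  ] [ 457.67 -139.59   98.  ] [ 509.27 -146.18   98.  ]
```

```bash
python3 go.py 498.2 -232.5 150 -7.6; python3 -m pendant '[-0.05,0.002,0,0,1,-0.1,0.005,0,0,1,-0.13,0.007,0,0,1,-0.13,0.007,0,0,1,-0.13,0.007,0,0,1,-0.13,0.007,0,0,1,-0.13,0.007,0,0,1,-0.1,0.002,0,0,1,-0.042,0.001,0,0,1,0,0,0,0,1]';python3 -m pendant '[0,0,0,0,1]';  python3 go.py 498.2 -232.5 95 -7.6
python3 - <<'E'
from fit import *
side=env.read_camera("side");top=env.read_camera("top")
c=cv2.resize(side[100:230,280:400],None,fx=6,fy=4.6,interpolation=cv2.INTER_CUBIC);cv2.imwrite(f"pics/g_side.png",c[:,:,::-1])
c=cv2.resize(top[180:270,325:470],None,fx=5,fy=5,interpolation=cv2.INTER_CUBIC);cv2.imwrite("pics/g_top.png",c[:,:,::-1])
E
```

```text
t 9.47 pos [526.9 143.4 152. ] rpy [-3.141  0.     1.44 ] jaw -7.51 F [ 0.5 -0.9 -1. ] op 0.289
shift frac x,y,z -0.9411 0.0517 0.005 dist 377.0
turn (tool z down => neg of world) 0.0005
t: 10.72
eef_pos: [495.2, -233.0, 152.1]
tcp_rot: [-3.141, -0.001, 1.438]
ft_force: [0.0, -0.0, -0.3]
opening: 0.283
t: 10.85
eef_pos: [495.7, -231.4, 152.5]
tcp_rot: [-3.141, -0.0, 1.441]
ft_force: [-0.1, 0.7, -0.8]
opening: 0.288
t 10.85 pos [ 495.7 -231.4  152.5] rpy [-3.141 -0.     1.441] jaw -7.46 F [-0.1  0.7 -0.8] op 0.288
shift frac x,y,z -0.002 0.0066 0.1437 dist 57.5
turn (tool z down => neg of world) 0.0008
```

View pics/g_side.png

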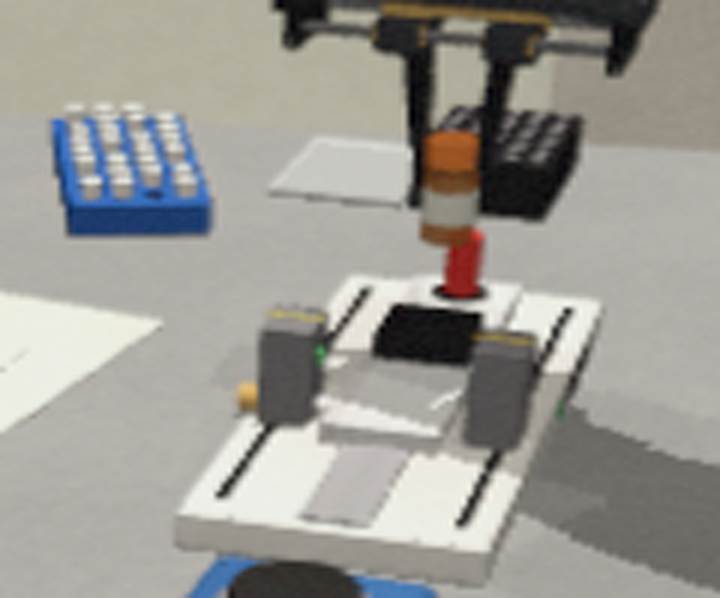

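View pics/g_top.png

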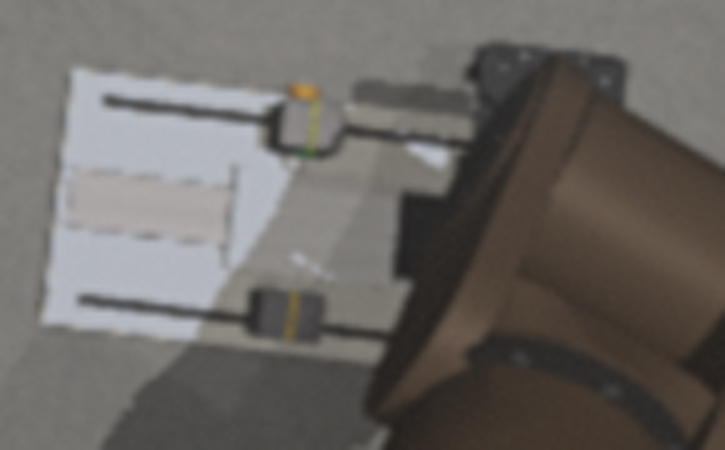

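Run:
```python
from fit import *
side=env.read_camera("side")
# held vial fit with side camera, z known: bottom=TCP-29, cap 18 mm tall
p=env.state()["eef_pos"]; b=p[2]-29
c,a=blob(side,(345,120,365,145),lambda R,G,B:(R-B>75)&(R>130))
r=minimize(lambda q:((hullmask("side",cyl(14,b+54,b+72)(*q))[0]-c)**2).sum(),p[:2],method="Nelder-Mead")
print("cap",c,a,hullmask("side",cyl(14,b+54,b+72)(*r.x))[1],"fit",r.x,"tcp",p)
# pixel shift per 5mm
for d in((5,0,0),(0,5,0),(0,0,5)): print(d, proj("side",p+d)-proj("side",p))
# block predicted corners for candidates, in side original crop coordinates (crop of g_side: 6,4.6 scale)
for xy in((497.2,-230.6),(498.2,-232.5),(498.5,-236)):
    print(xy,[((proj("side",q)-[280,100])*[6,4.6]).round(0) for q in blockpts(*xy)[4:]])
print((proj("side",np.array([p[0],p[1],b]))-[280,100])*[6,4.6],(proj("side",np.array([p[0],p[1],b+72]))-[280,100])*[6,4.6])
im=cv2.imread("pics/side0.png")
c=cv2.resize(im[150:195,325:380],None,fx=12,fy=12,interpolation=cv2.INTER_CUBIC);cv2.imwrite("pics/g2.png",c)
```

```text
cap [354.87 132.18] 56.296875 76.00512860994786 fit [ 496.75 -242.7 ] tcp [ 495.96 -231.35  152.68]
(5, 0, 0) [-1.64 -0.12]
(0, 5, 0) [-0.1   0.63]
(0, 0, 5) [ 0.11 -1.53]
(497.2, -230.6) [array([487., 315.]), array([469., 347.]), array([395., 306.]), array([375., 336.])]
(498.2, -232.5) [array([485., 314.]), array([468., 345.]), array([393., 304.]), array([373., 335.])]
(498.5, -236) [array([485., 312.]), array([467., 343.]), array([393., 302.]), array([373., 333.])]
[441.41 242.78] [450.59 141.32]
```

View pics/g2.png

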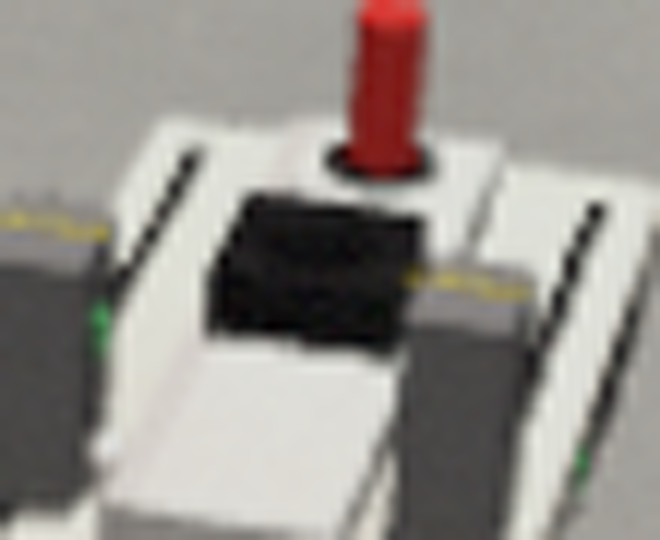

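Both views put the well at about (497.2, -231), once I allow for the side camera's bias seen on the held vial. I correct the tool y and descend with force checks.

```bash
python3 -m pendant '[0,0.003,0.05,0,1,0,0,0.07,0,1,0,0,0.02,0,1,0,0,0,0,1,0,0,0,0,1]';  python3 go.py 497.2 -231 91
python3 - <<'E'
from fit import *
side=env.read_camera("side")
c=cv2.resize(side[100:230,280:400],None,fx=6,fy=4.6,interpolation=cv2.INTER_CUBIC);cv2.imwrite(f"pics/h_side.png",c[:,:,::-1])
E
```

```text
t: 11.62
eef_pos: [497.4, -232.7, 97.5]
tcp_rot: [3.14, 0.0, 1.44]
ft_force: [-0.5, -0.1, 0.1]
opening: 0.286
t 11.62 pos [ 497.4 -232.7   97.5] rpy [3.14 0.   1.44] jaw -7.49 F [-0.5 -0.1  0.1] op 0.286
shift frac x,y,z 0.004 -0.0011 0.0163 dist 6.7
```

View pics/h_side.png

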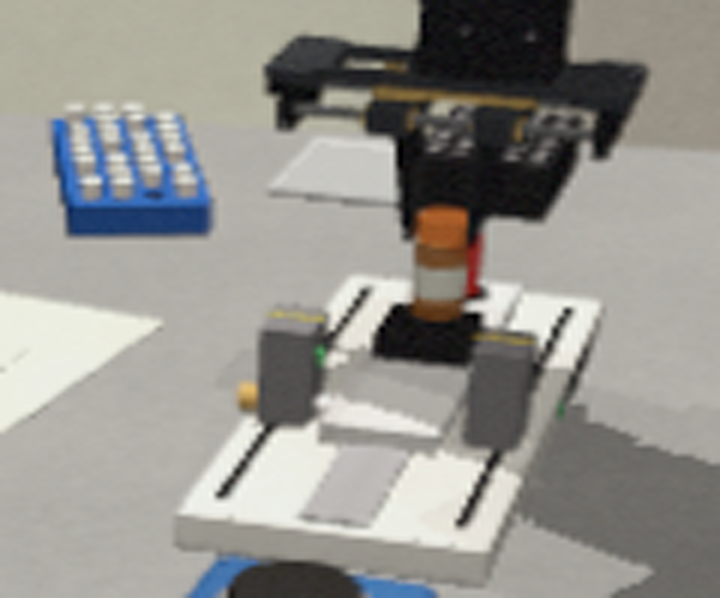

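Run:
```python
from fit import *
s0=cv2.imread("pics/side0.png")[:,:,::-1]
s1=env.read_camera("side")
for nm,im,x0,y0,w,h in(("blue",s0,276,278,22,40),("white",s0,311,296,22,44),("held",s1,344,142,22,32)):
    c=cv2.resize(im[y0:y0+h,x0:x0+w],None,fx=16,fy=16,interpolation=cv2.INTER_CUBIC);cv2.imwrite(f"pics/v_{nm}.png",c[:,:,::-1])
    # row-wise saturation-weighted edges
    hsv=cv2.cvtColor(im[y0:y0+h,x0:x0+w],cv2.COLOR_RGB2HSV).astype(float)
    S=hsv[...,1]
    for r in range(0,h,2):
        m=S[r]>70
        if m.any(): xs=np.nonzero(m)[0]; print(nm,y0+r,x0+xs.min(),x0+xs.max(),x0+(xs.min()+xs.max())/2)
for q in((595,342),(511,384),(497.4,-232.7)):
    for z in((0,72) if q[1]>0 else (68.5,140.5)): print(q,z,proj("side",np.array([*q,z])))
a=[cv2.copyMakeBorder(cv2.imread(f"pics/v_{n}.png"),0,704-cv2.imread(f"pics/v_{n}.png").shape[0],0,10,0) for n in("blue","white","held")]
cv2.imwrite("pics/v.png",cv2.resize(np.hstack(a),None,fx=.7,fy=.7))
```

```text
blue 282 282 290 286.0
blue 284 280 292 286.0
blue 286 279 292 285.5
blue 288 280 292 286.0
blue 290 280 291 285.5
blue 292 280 291 285.5
blue 294 280 292 286.0
blue 296 280 292 286.0
blue 298 280 291 285.5
blue 300 281 290 285.5
blue 302 285 285 285.0
blue 308 292 292 292.0
blue 310 280 292 286.0
blue 312 281 291 286.0
blue 314 283 289 286.0
white 296 327 332 329.5
white 298 327 332 329.5
white 300 327 332 329.5
white 302 329 332 330.5
white 304 329 332 330.5
white 306 329 332 330.5
white 308 329 332 330.5
white 312 315 328 321.5
white 314 315 327 321.0
white 316 315 327 321.0
white 318 315 327 321.0
white 320 317 326 321.5
white 322 320 321 320.5
white 328 314 315 314.5
white 330 314 327 320.5
white 332 315 326 320.5
white 334 317 324 320.5
held 144 347 361 354.0
held 146 349 357 353.0
held 148 348 357 352.5
held 150 348 357 352.5
held 152 349 360 354.5
held 154 349 359 354.0
held 156 349 359 354.0
held 158 351 359 355.0
held 160 358 359 358.5
held 162 358 359 358.5
held 164 349 359 354.0
held 166 348 356 352.0
held 168 348 357 352.5
held 170 346 346 346.0
held 172 358 362 360.0
(595, 342) 0 [285.63 312.08]
(595, 342) 72 [285.07 286.16]
(511, 384) 0 [322.47 331.86]
(511, 384) 72 [323.48 305.4 ]
(497.4, -232.7) 68.5 [352.02 168.66]
(497.4, -232.7) 140.5 [353.48 147.53]
```

View pics/v.png

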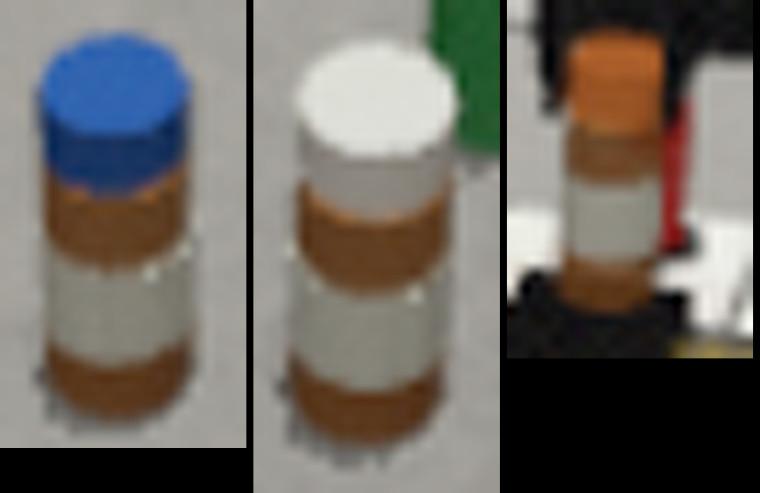

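The held vial is upright, with its bottom at (352.3,168), close to the 352.0 predicted. I nudge it slightly and lower it into the well.

```bash
python3 -m pendant '[0.004,0.001,0,0,1,0,0,0.012,0,1,0,0,0,0,1]'; python3 -m pendant '[0,0,0.008,0,1,0,0,0.004,0,1]'; python3 go.py 497.2 -231 73
```

```text
t: 12.1
eef_pos: [497.4, -230.9, 91.4]
tcp_rot: [-3.141, -0.0, 1.44]
ft_force: [0.4, -0.0, -0.1]
opening: 0.285
t: 12.35
eef_pos: [497.9, -231.2, 86.9]
tcp_rot: [3.141, 0.0, 1.44]
ft_force: [1.6, 0.0, 1.4]
opening: 0.285
t 12.35 pos [ 497.9 -231.2   86.9] rpy [3.141 0.    1.44 ] jaw -7.51 F [1.6 0.  1.4] op 0.285
shift frac x,y,z 0.0002 -0.0018 0.0348 dist 13.9
```

The bottom is now 4 mm below the block's top. The chamfer pushes it gently in +x, so I give way and continue.

```bash
python3 -m pendant '[0,0.002,0.006,0,1,0,0,0.006,0,1]'; python3 -m pendant '[0,0,0.008,0,1,0,0,0.006,0,1]'; python3 go.py 497.2 -231 73
```

```text
t: 12.6
eef_pos: [498.2, -231.1, 81.9]
tcp_rot: [-3.141, -0.0, 1.44]
ft_force: [-0.7, 0.6, -0.5]
opening: 0.283
t: 12.85
eef_pos: [498.2, -231.1, 76.3]
tcp_rot: [-3.141, -0.0, 1.44]
ft_force: [-0.3, 0.2, 0.1]
opening: 0.287
t 12.85 pos [ 498.2 -231.1   76.3] rpy [-3.141 -0.     1.44 ] jaw -7.51 F [-0.3  0.2  0.1] op 0.287
shift frac x,y,z -0.0001 -0.0026 0.0082 dist 3.5
```

```bash
python3 -m pendant '[0,0,0.005,0,1,0,0,0.004,0,1,0,0,0,0,1]'; python3 go.py 497.2 -231 73
```

```text
t: 13.22
eef_pos: [498.4, -231.2, 73.1]
tcp_rot: [3.141, -0.0, 1.44]
ft_force: [-0.7, 0.7, 1.4]
opening: 0.285
t 13.22 pos [ 498.4 -231.2   73.1] rpy [ 3.141 -0.     1.44 ] jaw -7.51 F [-0.7  0.7  1.4] op 0.285
shift frac x,y,z 0.0 -0.003 0.0002 dist 1.2
```

```bash
python3 -m pendant '[0,0,0.002,0,1,0,0,0,0,1]'; python3 go.py 497.2 -231 73
```

```text
t: 13.48
eef_pos: [498.5, -231.3, 73.0]
tcp_rot: [3.141, 0.0, 1.44]
ft_force: [-2.3, 0.5, 9.8]
opening: 0.287
t 13.47 pos [ 498.5 -231.3   73. ] rpy [3.141 0.    1.44 ] jaw -7.5 F [-2.3  0.5  9.8] op 0.287
shift frac x,y,z 0.0002 -0.0033 0.0 dist 1.3
```

The vial is seated: TCP z is 73.0, exactly the floor height, with 10 N upward. I release and lift.

```bash
python3 -m pendant '[0,0,-0.001,0,1,0,0,0,0,-0.3,0,0,0,0,-0.3,0,0,0,0,-0.3,0,0,-0.02,0,-0.3,0,0,-0.06,0,-0.3,0,0,-0.08,0,-0.3,0,0,-0.03,0,-0.3,0,0,0,0,-0.3]'; python3 go.py 486.5 -320.4 50 -7.6;python3 - <<'E'
from fit import *
side=env.read_camera("side")
c=cv2.resize(side[100:230,280:400],None,fx=6,fy=4.6,interpolation=cv2.INTER_CUBIC);cv2.imwrite(f"pics/i_side.png",c[:,:,::-1])
E
```

```text
t: 14.6
eef_pos: [498.5, -231.2, 149.0]
tcp_rot: [3.14, 0.0, 1.44]
ft_force: [-0.1, 0.6, -0.3]
opening: 0.649
t 14.6 pos [ 498.5 -231.2  149. ] rpy [3.14 0.   1.44] jaw -7.51 F [-0.1  0.6 -0.3] op 0.649
shift frac x,y,z -0.225 -0.0006 0.2476 dist 133.8
turn (tool z down => neg of world) 0.0005
```

View pics/i_side.png

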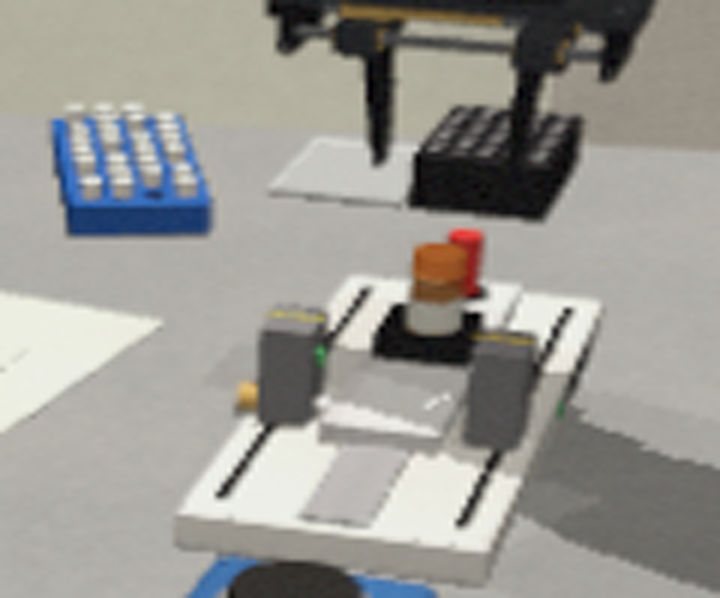

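The vial stands in the well (cap at (353,157)), released and upright. Next I go to the knob, expected at (486.4, -320.4).

```bash
python3 -m pendant '[-0.055,0,0,0,-0.3,-0.09,0,0,0,-0.3,-0.08,0,0,0,-0.3,0,0,0,0,-0.3,0,0,0.06,0,-0.3,0,0,0.06,0,-0.3,0,0,0,0,-0.3,0,0,0,0,-0.3]'; python3 go.py 486.4 -320.4 48 -7.6;python3 - <<'E'
from fit import *
side=env.read_camera("side");top=env.read_camera("top")
c=cv2.resize(side[100:230,280:400],None,fx=6,fy=4.6,interpolation=cv2.INTER_CUBIC);cv2.imwrite(f"pics/j_side.png",c[:,:,::-1])
c=cv2.resize(top[180:270,325:470],None,fx=5,fy=5,interpolation=cv2.INTER_CUBIC);cv2.imwrite("pics/j_top.png",c[:,:,::-1])
E
```

```text
t: 15.65
eef_pos: [486.8, -320.4, 101.0]
tcp_rot: [3.141, -0.0, 1.44]
ft_force: [0.2, -0.3, -0.2]
opening: 0.651
t 15.65 pos [ 486.8 -320.4  101. ] rpy [ 3.141 -0.     1.44 ] jaw -7.5 F [ 0.2 -0.3 -0.2] op 0.651
shift frac x,y,z -0.0001 -0.0011 0.1326 dist 53.0
turn (tool z down => neg of world) 0.0006
```

View pics/j_side.png

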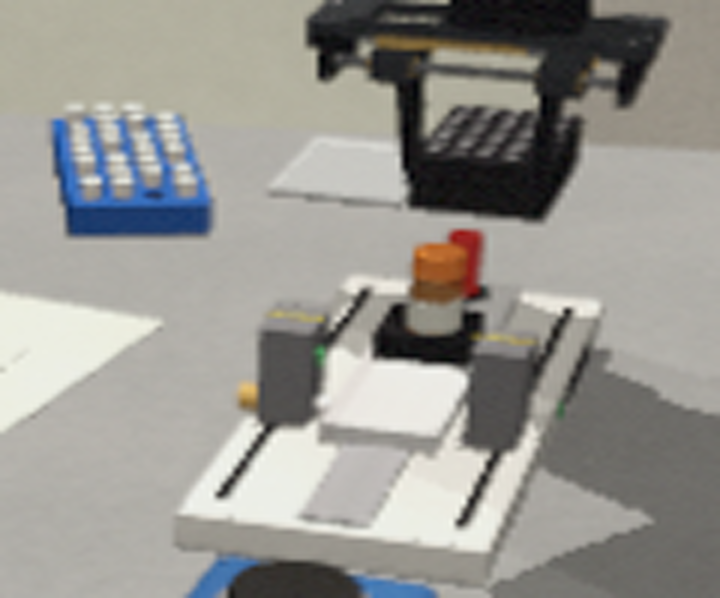

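View pics/j_top.png

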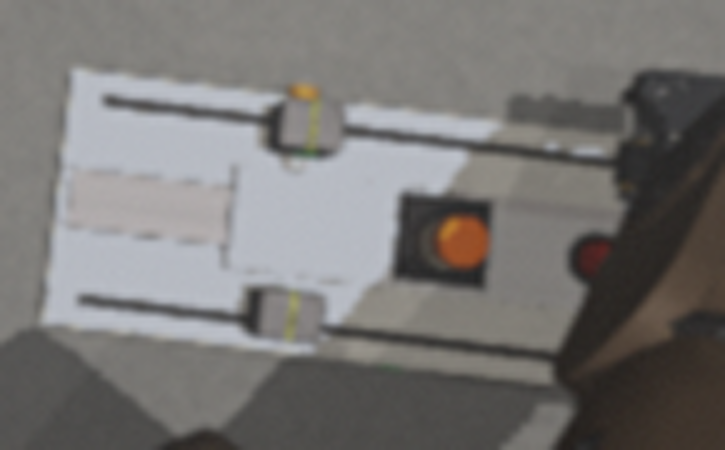

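The fingers straddle the red knob (side fingers at (349,140) and (371,140), knob at (357,155)). The vial is standing in the well in the top view. I descend and close.

```bash
python3 -m pendant '[0,0,0.06,0,-0.3,0,0,0.05,0,-0.3,0,0,0.02,0,-0.3,0,0,0,0,-0.3,0,0,0,0,1,0,0,0,0,1,0,0,0,0,1,0,0,0,0,1,0,0,0,0,1]'; python3 go.py 486.4 -320.4 48 -7.6
python3 - <<'E'
from h import *
side=env.read_camera("side")
c=cv2.resize(side[100:230,280:400],None,fx=6,fy=4.6,interpolation=cv2.INTER_CUBIC);cv2.imwrite(f"pics/k_side.png",c[:,:,::-1])
E
```

```text
t: 16.88
eef_pos: [487.9, -320.7, 48.8]
tcp_rot: [3.139, 0.001, 1.439]
ft_force: [3.0, -0.5, -3.3]
opening: 0.202
t 16.88 pos [ 487.9 -320.7   48.8] rpy [3.139e+00 1.000e-03 1.439e+00] jaw -7.53 F [ 3.  -0.5 -3.3] op 0.202
shift frac x,y,z 0.0003 -0.0039 0.002 dist 1.8
turn (tool z down => neg of world) 0.0004
```

View pics/k_side.png

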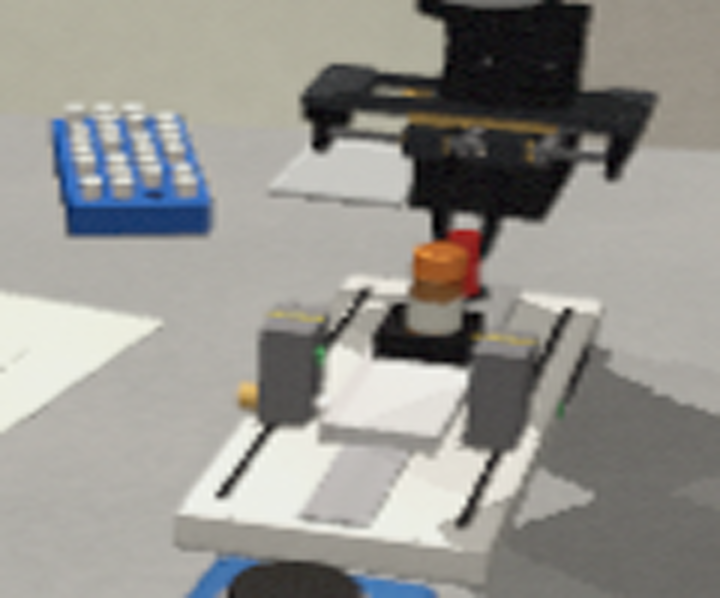

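The knob is gripped at an opening of 19 mm. I relieve the small side force, then push along the rail, with about 86 mm expected. The first 70 mm go at moderate speed, then small steps while reading the force.

```bash
python3 -m pendant '[0,0.003,0,0,1,0,0,0,0,1]'; python3 -m pendant '[0.01,0,0,0,1,0.02,0,0,0,1,0.03,0,0,0,1,0.03,0,0,0,1,0.03,0,0,0,1,0.025,0,0,0,1,0.015,0,0,0,1,0.01,0,0,0,1,0,0,0,0,1]'
python3 - <<'E'
from h import *
side=env.read_camera("side");top=env.read_camera("top")
c=cv2.resize(side[100:230,280:400],None,fx=6,fy=4.6,interpolation=cv2.INTER_CUBIC);cv2.imwrite(f"pics/l_side.png",c[:,:,::-1])
c=cv2.resize(top[180:270,325:470],None,fx=5,fy=5,interpolation=cv2.INTER_CUBIC);cv2.imwrite("pics/l_top.png",c[:,:,::-1])
E
```

```text
t: 17.18
eef_pos: [487.9, -320.6, 48.7]
tcp_rot: [3.141, 0.0, 1.44]
ft_force: [0.9, -0.1, 1.2]
opening: 0.2
t: 18.3
eef_pos: [497.0, -252.7, 48.7]
tcp_rot: [3.141, -0.0, 1.44]
ft_force: [3.2, 2.4, 0.6]
opening: 0.201
```

View pics/l_side.png

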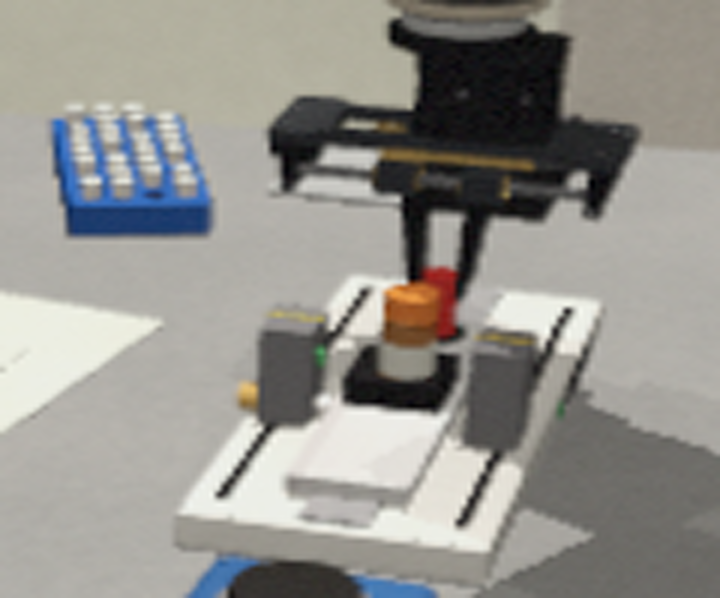

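View pics/l_top.png

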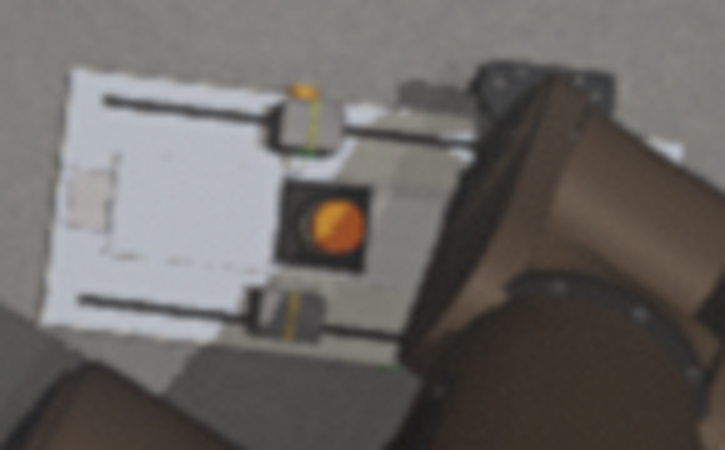

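Run:
```python
from fit import *
top=env.read_camera("top")
c,a=blob(top,(382,215,402,235),lambda R,G,B:R-B>60)
f=cyl(14,98,116)
r=minimize(lambda q:((hullmask("top",f(*q))[0]-c)**2).sum(),(508,-162),method="Nelder-Mead")
print(c,a,hullmask("top",f(*r.x)),r.x, back("top",c,116))
# block corners: rect blob dark+orange
c2,a2=blob(top,(376,212,402,237),lambda R,G,B:(R+G+B<240)|(R-B>60))
r2=minimize(lambda q:((hullmask("top",blockpts(*q))[0]-c2)**2).sum(),(508,-162),method="Nelder-Mead");print(c2,a2,r2.x)
h=np.array([509.27,-146.18])
e=ey[:2]
for p in(r.x,back("top",c,116)[:2],r2.x): print("remain",(h-p)@e)
s=env.state();print(s["eef_pos"],s["ft_force"])
c=cv2.resize(top[190:250,370:420],None,fx=10,fy=10,interpolation=cv2.INTER_CUBIC);cv2.imwrite("pics/m_top.png",c[:,:,::-1])
```

```text
[392.14 224.79] 84.875 (array([392.14, 224.79]), 91.19508638838306) [ 504.89 -163.77] [ 504.7 -162.6  116. ]
[389.46 224.81] 291.8125 [ 505.97 -163.95]
remain 18.01508135369729
remain 16.885048030709903
remain 18.046064800361368
[ 496.96 -252.75   48.68] [3.59 3.32 1.6 ]
```

View pics/m_top.png

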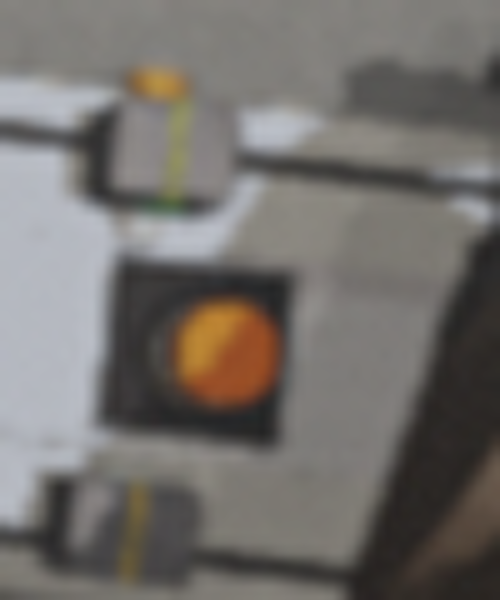

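About 17–18 mm remain. I go 10 mm more, then feel for the detent in about 1 mm steps.

```bash
python3 -m pendant '[0.01,0.002,0,0,1,0.01,0,0,0,1,0.005,0,0,0,1]'; python3 -m pendant '[0.003,0,0,0,1]'; python3 -m pendant '[0.003,0,0,0,1]'
```

```text
t: 18.82
eef_pos: [498.3, -243.7, 48.7]
tcp_rot: [-3.141, 0.001, 1.44]
ft_force: [-1.7, -5.4, 2.4]
opening: 0.2
t: 18.95
eef_pos: [498.4, -242.5, 48.7]
tcp_rot: [-3.141, 0.001, 1.44]
ft_force: [-3.3, -4.3, 3.1]
opening: 0.201
t: 19.08
eef_pos: [498.6, -241.4, 48.7]
tcp_rot: [-3.141, 0.001, 1.44]
ft_force: [-3.3, -4.5, 3.6]
opening: 0.198
```

```bash
python3 -m pendant '[0.003,0,0,0,1]'; python3 -m pendant '[0.003,0,0,0,1]'; python3 -m pendant '[0,0,0,0,1]'
```

```text
t: 19.2
eef_pos: [498.7, -240.1, 48.7]
tcp_rot: [-3.141, 0.0, 1.44]
ft_force: [-3.2, -3.5, 3.3]
opening: 0.202
t: 19.32
eef_pos: [498.9, -238.7, 48.6]
tcp_rot: [-3.141, 0.0, 1.44]
ft_force: [-3.2, -3.5, 3.6]
opening: 0.2
t: 19.45
eef_pos: [499.0, -238.1, 48.6]
tcp_rot: [-3.141, -0.001, 1.44]
ft_force: [-3.0, 0.8, 4.8]
opening: 0.2
```

```bash
python3 -m pendant '[0.002,-0.002,0,0,1]'; python3 -m pendant '[0.002,0,0,0,1]'; python3 -m pendant '[0.002,0,0,0,1]'
python3 - <<'E'
from h import *
top=env.read_camera("top")
c=cv2.resize(top[190:250,370:420],None,fx=10,fy=10,interpolation=cv2.INTER_CUBIC);cv2.imwrite("pics/n_top.png",c[:,:,::-1])
E
```

```text
t: 19.58
eef_pos: [499.1, -237.7, 48.7]
tcp_rot: [3.141, 0.0, 1.44]
ft_force: [0.6, -1.5, 2.2]
opening: 0.202
t: 19.7
eef_pos: [499.2, -236.9, 48.6]
tcp_rot: [3.141, 0.0, 1.44]
ft_force: [1.2, -0.7, 2.5]
opening: 0.201
t: 19.82
eef_pos: [499.3, -236.1, 48.7]
tcp_rot: [3.141, 0.0, 1.44]
ft_force: [0.8, -1.4, 3.1]
opening: 0.203
```

View pics/n_top.png

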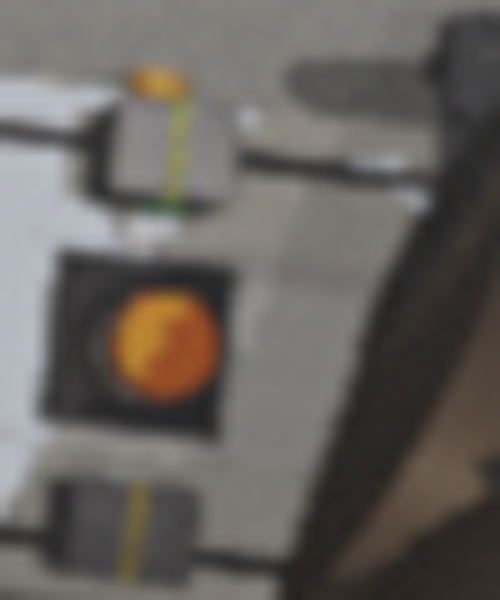

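The cap at top (386.4,224.3) is nearly level with the yellow lines. I step finely now.

```bash
for i in 1; do python3 -m pendant '[0.002,0,0,0,1]'; python3 -m pendant '[0.002,0,0,0,1]'; python3 -m pendant '[0.002,0,0,0,1]'; done | grep -E "pos|force"
```

```text
eef_pos: [499.4, -235.3, 48.7]
ft_force: [1.6, -0.8, 3.3]
eef_pos: [499.5, -234.5, 48.7]
ft_force: [2.9, -0.9, 2.9]
eef_pos: [499.5, -233.9, 48.7]
ft_force: [2.1, -3.8, 2.7]
```

```bash
(python3 -m pendant '[0,0,0,0,1]'; python3 -m pendant '[0.001,0,0,0,1]'; python3 -m pendant '[0.001,0,0,0,1]'; python3 -m pendant '[0,0,0,0,1]') | grep -E "pos|force"
python3 - <<'E'
from fit import *
top=env.read_camera("top")
c,a=blob(top,(377,215,397,235),lambda R,G,B:R-B>60)
f=cyl(14,98,116)
r=minimize(lambda q:((hullmask("top",f(*q))[0]-c)**2).sum(),(508,-147),method="Nelder-Mead")
h=np.array([509.27,-146.18]);print(c,r.x,"remain",(h-r.x)@ey[:2],(h-back("top",c,116)[:2])@ey[:2])
for n in("side","top"):
  if n=="side": env.read_camera(n)
  for th in("slide_notch","detent"):
    l=env.landmark_of(th,n); print(n,th,[(round(d["confidence"],2),np.array(d["xyz"])) for d in l[:1]])
E
```

```text
eef_pos: [499.5, -233.8, 48.7]
ft_force: [2.7, -2.7, 2.4]
eef_pos: [499.6, -233.6, 48.7]
ft_force: [2.7, -4.8, 1.3]
eef_pos: [499.6, -233.4, 48.7]
ft_force: [2.2, -6.4, 2.2]
eef_pos: [499.6, -233.4, 48.7]
ft_force: [2.6, -5.4, 1.0]
[385.06 223.9 ] [ 507.55 -144.46] remain -1.4785510906520245 -2.4799306156916376
side slide_notch [(0.91, array([ 536.3, -148.5,   39.4]))]
side detent [(0.6, array([ 540.4, -150. ,   32.3]))]
top slide_notch [(0.97, array([ 536.7, -146.3,   32.2]))]
top detent [(0.69, array([ 544.8, -148.3,   31.7]))]
```

Resistance climbs steeply, to 6.4 N, which is the far flank of the notch. The middle lies about 1 mm back, where the force was lowest. I ease back to it.

```bash
(python3 -m pendant '[-0.002,0.001,0,0,1]'; python3 -m pendant '[-0.001,0.001,0,0,1]'; python3 -m pendant '[0,0,0,0,1,0,0,0,0,1]';python3 -m pendant '[0,0,0,0,1,0,0,0,0,1]') | grep -E "t:|pos|force"
python3 - <<'E'
from fit import *
top=env.read_camera("top")
c,a=blob(top,(377,215,397,235),lambda R,G,B:R-B>60)
f=cyl(14,98,116)
r=minimize(lambda q:((hullmask("top",f(*q))[0]-c)**2).sum(),(508,-147),method="Nelder-Mead")
h=np.array([509.27,-146.18]);print(c,r.x,"remain",(h-r.x)@ey[:2])
E
```

```text
t: 21.18
eef_pos: [499.5, -233.7, 48.6]
tcp_rot: [-3.141, -0.0, 1.44]
ft_force: [1.8, 1.1, 4.4]
t: 21.3
eef_pos: [499.5, -233.8, 48.6]
tcp_rot: [-3.141, -0.001, 1.44]
ft_force: [-1.0, 0.4, 6.1]
t: 21.55
eef_pos: [499.5, -233.8, 48.6]
tcp_rot: [-3.141, -0.001, 1.44]
ft_force: [1.2, 0.1, 6.0]
t: 21.8
eef_pos: [499.5, -233.8, 48.6]
tcp_rot: [-3.141, -0.001, 1.44]
ft_force: [0.3, -0.6, 5.7]
[385.18 223.87] [ 507.62 -144.78] remain -1.1666376391100208
```

```bash
(python3 -m pendant '[-0.001,0,-0.001,0,1,0,0,0,0,1]'; python3 -m pendant '[-0.001,0,0,0,1,0,0,0,0,1]';python3 -m pendant '[0,0,0,0,1,0,0,0,0,1]') | grep -E "t:|pos|force|open"
python3 - <<'E'
from h import *
top=env.read_camera("top");side=env.read_camera("side")
c=cv2.resize(top[190:250,370:420],None,fx=8,fy=8,interpolation=cv2.INTER_CUBIC);cv2.imwrite("pics/p_top.png",c[:,:,::-1])
c=cv2.resize(side[130:230,300:400],None,fx=6,fy=6,interpolation=cv2.INTER_CUBIC);cv2.imwrite("pics/p_side.png",c[:,:,::-1])
E
```

```text
t: 22.1
eef_pos: [499.5, -234.2, 48.7]
tcp_rot: [-3.14, -0.001, 1.44]
ft_force: [-0.3, 0.8, 0.7]
opening: 0.203
t: 22.35
eef_pos: [499.5, -234.7, 48.7]
tcp_rot: [-3.141, -0.001, 1.44]
ft_force: [-1.1, 0.5, -0.8]
opening: 0.202
t: 22.6
eef_pos: [499.5, -234.7, 48.7]
tcp_rot: [-3.141, -0.001, 1.44]
ft_force: [-1.9, 0.9, -1.7]
opening: 0.201
```

View pics/p_top.png

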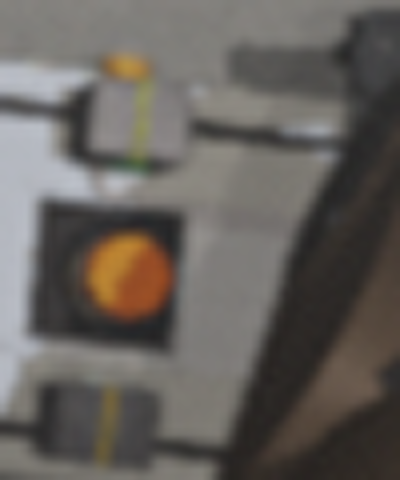

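View pics/p_side.png

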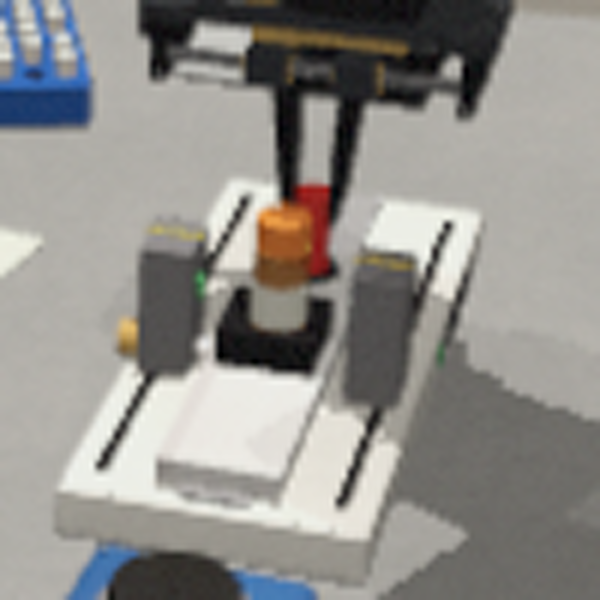

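The slide is between the heads with the vial seated upright. Draw-in began near y = -238.1 and the far flank rose from about -233.9, so the middle is near -234.2. I make one small step forward, settle, and verify.

```bash
python3 -m pendant '[0.001,0,0,0,1,0,0,0,0,1,0,0,0,0,1,0,0,0,0,1,0,0,0,0,1]'
python3 - <<'E'
from fit import *
s=env.state();print(s["t"],s["qvel"].round(3),s["eef_pos"],s["opening"])
top=env.read_camera("top");env.read_camera("side")
for n in("top","side"):
  l=env.landmark_of("slide_notch",n);d=env.landmark_of("detent",n)
  if l and d:
    print(n,l[0]["xyz"],d[0]["xyz"],(np.array(d[0]["xyz"])-l[0]["xyz"])@ey)
E
```

```text
t: 23.32
eef_pos: [499.5, -234.4, 48.8]
tcp_rot: [-3.141, -0.0, 1.44]
ft_force: [-5.1, -1.0, -5.7]
opening: 0.203
23.325 [-0. -0. -0. -0. -0. -0.] [ 499.55 -234.45   48.81] 0.20299239137551517
top [536.4, -152.4, 32.9] [542.8, -147.6, 33.1] 5.606301682364417
side [536.2, -146.3, 36.2] [541.8, -149.4, 36.7] -2.3300162958004313
```

```bash
python3 -c "
from cell import env
print(env.job_done()); s=env.state(); print(s['t'],s['eef_pos'],s['opening'],s['ft_force'])"
```

```text
the job is handed in; nothing more can be done
None
the job is handed in; nothing more can be done
```

I handed the job in at about 23.5 s with the slide at rest in its notch and the gripper still holding the red knob. No verdict is reported, so this rests on my own checks.

**What I did**
1. I picked up the orange-capped vial. It stayed upright in every picture I took.
2. I pressed the mixer pad onto its hard stop, where the force jumped to 22 N and the TCP z matched fully down, and held it there for about 1 s.
3. I stood the vial in the well. It was fully home: the height matched the well floor with about 10 N upward, and a picture after release shows it upright.
4. I then gripped the knob and pushed the slide about 87 mm into the detent.

**Detent checks**
- **Force along the rail:** the resistance dropped over the last 4 mm, then rose steeply to about 6 N on the far side. I eased back to between these two points, where the slide rests with about 1 N along the rail.
- **Cap against the head's yellow lines:** the last cap fit was 1.2 mm past the lines. I then moved back about 0.6 mm.
- **Landmark networks, which disagreed:** after settling, the notch-to-detent offset came out as +5.6 mm from the top camera and -2.3 mm from the side camera. I treated this as noise and trusted the force readings.
- **Side force:** about 5 N of sideways and vertical strain remained on the knob grip at the end.

The other vials and the white jar were not touched.

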